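# Open the globe valve to its stop and back it off a quarter turn

### The job

The globe valve on the grey service stand has been left part shut. Turn its handwheel anticlockwise until the valve is fully open and firmly nipped up against its stop, letting the hand rise with the stem so that it neither drags nor presses on it, and without forcing the wheel; then back it off by a quarter turn so that it cannot jam open. Let go of it and leave the things around it where they are.

Things in the scene. Friction and masses are not known exactly. Their poses are not given: they have to be found in the camera images.
- stand: grey service stand fixed to the worktop, base plate 130 x 120 x 10 mm; origin at the centre of its underside; z up. The bare-metal globe valve stands upright in its middle, its vertical stem over this origin; its two hose ends lie along the stand's y
- wheel_hub (a point): point on the stem's axis at the top of the wheel's hub, level with the top of the rim; rises and turns with the wheel. The wheel is horizontal, dark steel, with three spokes; rim centre-line radius 45 mm, rim bar 12 mm thick, 102 mm over all
- handle_grip (a point): the place to grip, on the axis of the black crank handle, 22 mm above its foot and 23.5 mm above the top of the rim. The handle is an upright cylinder 16 mm in diameter (17 near its top), 38 mm tall, on the rim, 45 mm from the stem's axis; it spins freely on its pin, so the hand need not turn as it goes round
- handwheel (a joint): angle of the wheel relative to the valve body, rad; grows anticlockwise seen from above (opening). Wheel and stem rise 4.0 mm per rad (25 mm a turn) and sink when turned back. It stays where left. Running takes 0.25 Nm (5.5 N along the circle at the handle). Starts 4 to 6.5 rad short of the stop, which is unmarked and felt: torque rises, the wheel no longer turns
- valve (a joint): twist of the whole valve on its rubber bush about the vertical, rad, anticlockwise positive: 0.125 rad per Nm on the wheel (0.03 when running). Firmly against the stop means 0.5 to 0.9 Nm (11 to 20 N along the circle at the handle, twist 0.06 to 0.11); over 1.0 Nm (22 N, twist 0.125) is forcing
- bush (a joint): height of the whole valve on its rubber bush, m, up positive, 0 at rest: it gives 1 mm for each 5 N that the hand pulls up or pushes down along the stem. The bush is overstrained beyond 20 N either way (4 mm)
- upturned_beaker: bystander: clear glass beaker standing upside down, 66 mm wide, 100 mm tall, to the right of the stand; origin at the centre of its underside
- vial: bystander: small bottle with black cap, 27 mm wide, 59 mm tall, in front and right of the stand; origin at the centre of its underside
- dish: bystander: flat round glass dish, 59 mm wide, 15 mm tall, to the left of the stand; origin at the centre of its underside

How it is judged:
On the way:
1. the valve is fully open and the wheel is held firmly (at least 0.45 Nm) against its stop (value of joint handwheel above 6.5 rad and value of joint valve above 0.056 rad), for 0.2 s.
At the end, for the whole second after the job is handed in: After having been held against its stop, the handwheel stands still a quarter turn (1.05 to 2.1 rad) back from the stop and has been let go (value of joint handwheel between 4.5 and 5.55 rad and velocity of joint handwheel between -0.05 and 0.05 rad/s); the robot touches nothing.
It fails at once if the wheel is forced: more than 1.0 Nm, the valve twisted more than 0.125 rad on its bush either way (value of joint valve above 0.125 rad or value of joint valve below -0.125 rad).
It fails at once if the valve is pulled up or pushed down with more than 20 N along the stem (bush off by more than 4 mm) (value of joint bush above 0.004 m or value of joint bush below -0.004 m).
It fails at once if a bystander is moved by more than 15 mm (distance of any of upturned_beaker, vial, dish from where it was at the start of the episode above 0.015 m).
It also fails if it takes over 67 s, if anything falls off the work surface, if the arm or the gripper's body presses on something with over 40 N, if the wrist force passes 120 N, or if a joint passes its speed limit or range.

### The arm

A 7-joint arm with a two-finger parallel gripper is mounted at the origin on a cart in front of the work surface, level with it; the furniture and walls round the work are solid. World frame = base frame: x ahead of the robot, y to its left, z up, the work surface at z = 0. Lengths are in m, angles in rad, forces in N, time in s.
With the tool pointing down it reaches from about 0.425 to 0.925 m from the base axis. Payload 6.8 kg.
Tool frame: the origin (TCP) lies between the finger pads; the fingertips stand finger_overhang ahead of it and the grasp point (between the pads) lies 6 mm ahead of it (finger_overhang is the distance from the TCP to the fingertips, in m); z points along the fingers, y is the line along which they close (so a half turn about z gives the same grasp; the last joint's range is limited). The gripper opens to 85 mm and grips with 20 to 120 N. Pads are 22 mm wide; open, the fingers measure 114 mm over their backs; the gripper's body (76 mm by 85 mm) begins 54 mm behind the grasp point. The pads swing forward as they close: fully open they stand 13 mm farther back than shut.
Start: joints at [-1.401, 0.477, 0.022, 1.555, -0.011, 1.109, -0.083], TCP at [0.185, 0.649, 0.256] pointing down, gripper open.
Joint ranges: [-2.96, 2.96], [-0.34, 2.1], [-1.41, 1.46], [0.24, 2.44], [-1.37, 4.51], [0.17, 1.92], [-2.96, 2.96]. Speed limits (rad/s): [2.39, 2.39, 3.14, 3.14, 3.14, 3.14, 3.14].

### API

Orientations are given as a unit quaternion [w, x, y, z].
In Python, from station import * gives the robot as it stands.
- The arm moves only by the tool drive_tool, never from a script. Its argument "increments" is a list of rows, each an object of numbers: "claw": the finger opening in m, from 0 to 0.0854; "dx", "dy", "dz": the shift along the tool's x, y, z in m; "wx", "wy", "wz": the turn, a rotation vector about the tool's x, y, z in degrees. A call has 1 to 20 rows; each row shifts and turns the commanded pose from where the row before left it, along the tool's axes as they then stand; what a row does not reach is not made up. A row lasts 1/8 s, in which the tool goes at most 62.5 mm and 10.7 degrees, less where a joint would pass 70% of its speed; a pose out of reach is approached as far as the arm can. A call with a gripper value outside its range is refused whole. The fingers move at their own pace and stop on an object; "newtons" is the grip in N (left out, the last holds). Time passes only in rows, so rows that do not move let the fingers close. It gives the time, the measured TCP pose, the force, the opening and the grip force at its end, in the units of the state.
- get_obs(): the state, without advancing time (a new reading comes with each control period).
- read_camera(name): name is "scene" or "top" or "wrist"; returns (picture, depth): 384x512x3 uint8, red, green, blue; 384x512 float32, m along the optical axis (not along the pixel's ray), 0 where there is no reading.
- calibration(name): a dict with "intrinsics" (3x3 intrinsics, pixels), "R" (3x3) and "t" (3): a world point X has camera coordinates R X + t; the wrist camera has in their place "mount" (4x4, takes a point from camera to tool coordinates, whose origin is the TCP and whose axes are the flange's). Camera axes: x right, y down, z forward; pixel columns grow to the right and rows downward; lengths in m; the calibration is good to about 2 mm. A picture is of the moment at which its call begins: read the wrist's pose just before it. calibration takes no time and is no camera call.
- hand_in(): hands the job in; it is judged then, once.
The state is a dict: "t": time; "q": joint angles; "joint_vel": joint speeds; "joint_torque": joint torques, N m; "eef_pos": TCP position; "tool_rot": TCP orientation; "contact_force": force on the tool from outside, world axes, zero at the start; "torque": the same for the moment, N m; "gripper_width": opening from 0.0 (shut) to 1.0 (fully open); "grasp_force": force on a finger pad.
Only numpy, scipy, OpenCV 4.12 (cv2) and the standard library are available. Lean on these libraries where they do the work, as an engineer would, in place of code of your own. Each camera call takes 0.05 s, during which the arm holds its last target. There are 200 camera calls.

## Working session

There is one attempt and no reset: what is moved stays moved. The work goes in short steps, Python scripts to look and compute and a tool call to move; the robot and the scene stay as the last step left them, time stands still between calls to the robot, and variables do not carry over. Pictures are saved under pics/ and viewed, at most 10 in all, crops included, and the job is handed in when it is done.

Besides the shell and the picture viewer there is one more tool, called after "Call:" by a JSON object that holds its "name" and its "arguments". drive_tool: Moves the arm, as the interface text tells. Its arguments: {"type":"object","properties":{"increments":{"type":"array","items":{"type":"object","properties":{"claw":{"type":"number"},"dx":{"type":"number"},"dy":{"type":"number"},"dz":{"type":"number"},"wx":{"type":"number"},"wy":{"type":"number"},"wz":{"type":"number"}}}},"newtons":{"type":"number"}},"required":["increments"]}

```bash
ls; mkdir -p pics; python3 - <<'E'
from station import *
import cv2,numpy as np
o=get_obs();print(o)
for n in("scene","top"):
    p,d=read_camera(n);cv2.imwrite(f"pics/{n}0.png",p[:,:,::-1]);np.save(f"{n}0.npy",d);c=calibration(n);print(n,c)
print(calibration("wrist"))
E
```

```text
pics
{'t': 0.0, 'q': array([-1.40108364,  0.4778256 ,  0.02233198,  1.55646274, -0.01148047,
        1.1092822 , -0.08309017]), 'joint_vel': array([-3.07469555e-04,  5.17857312e-04,  1.38362408e-03,  4.14237835e-04,
        2.39565983e-05, -1.90812295e-03, -1.82255346e-03]), 'joint_torque': array([ 2.29228517e-04, -5.96456087e+01,  1.60744652e+00, -2.81204742e+01,
        1.23697377e-02,  9.48821398e-03,  2.45704325e-05]), 'eef_pos': array([0.18498218, 0.64858823, 0.25530366]), 'tool_rot': array([-5.21627595e-05,  1.38436786e-01,  9.90370840e-01, -9.23388298e-04]), 'contact_force': array([ 0.07439932,  0.27005068, -0.06789617]), 'torque': array([-0.00042426, -0.04593423, -0.02336111]), 'grasp_force': 0.0, 'gripper_width': 1.0040539778232629}
scene {'intrinsics': array([[369.96341632,   0.        , 258.9453386 ],
       [  0.        , 369.96341632, 197.81087881],
       [  0.        ,   0.        ,   1.        ]]), 'R': array([[ 0.58711697, -0.80938879, -0.01354462],
       [-0.44859301, -0.31138278, -0.83773807],
       [ 0.67383824,  0.49792626, -0.54590427]]), 't': array([-0.427619
[... 230 characters left out ...]
, -0.99334022, -0.00219817],
       [-0.97240053, -0.11231622, -0.20450494],
       [ 0.20289609,  0.02569589, -0.97886306]]), 't': array([-0.19559225,  0.51151596,  0.93656057])}
{'intrinsics': array([[314.37061588,   0.        , 248.18199631],
       [  0.        , 314.37061588, 191.11259135],
       [  0.        ,   0.        ,   1.        ]]), 'mount': array([[ 1.87332545e-04, -9.50976164e-01, -3.09264129e-01,
         7.97249694e-02],
       [ 9.99999981e-01,  1.59449163e-04,  1.15435914e-04,
        -8.64224506e-04],
       [-6.04648963e-05, -3.09264144e-01,  9.50976175e-01,
        -1.17248343e-01],
       [ 0.00000000e+00,  0.00000000e+00,  0.00000000e+00,
         1.00000000e+00]])}
```

View pics/scene0.png

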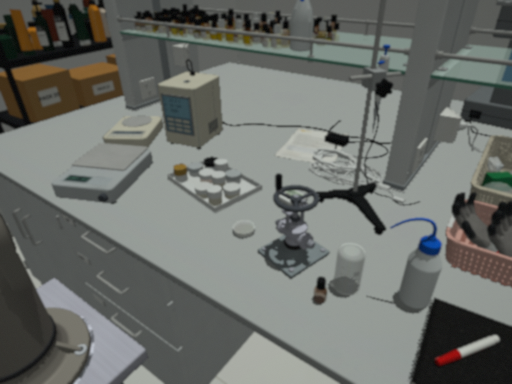

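View pics/top0.png

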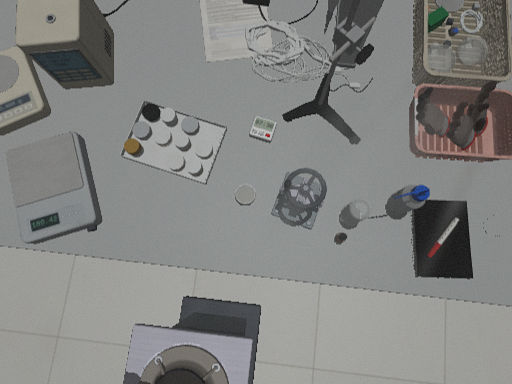

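```bash
python3 -c "
import station;print([ (k,getattr(station,k)) for k in dir(station) if not k.startswith('__')])"
```

```text
[('PlanningError', <class 'station.PlanningError'>), ('calibration', <function make.<locals>.<lambda> at 0x7f84d8e04680>), ('finger_overhang', 0.025), ('get_obs', <function make.<locals>.<lambda> at 0x7f84d8e045e0>), ('hand_in', <function connect.<locals>.done at 0x7f84d8d7b7e0>), ('read_camera', <function make.<locals>.drawn_camera at 0x7f84d8e040e0>)]
```

```bash
cat >h.py <<'E'
import numpy as np,cv2
from station import *
def cam(n,o=None):
    c=calibration(n);K=c["intrinsics"]
    if n!="wrist": return K,c["R"],np.array(c["t"])
    from scipy.spatial.transform import Rotation as Ro
    w,x,y,z=o["tool_rot"];M=np.eye(4);M[:3,:3]=Ro.from_quat([x,y,z,w]).as_matrix();M[:3,3]=o["eef_pos"]
    T=np.linalg.inv(M@c["mount"]);return K,T[:3,:3],T[:3,3]
def cloud(d,K,R,t):
    v,u=np.mgrid[:d.shape[0],:d.shape[1]]
    P=np.stack([(u-K[0,2])/K[0,0]*d,(v-K[1,2])/K[1,1]*d,d],-1)
    return (P-t)@R
def onplane(uv,z,K,R,t):
    r=R.T@np.linalg.inv(K)@np.r_[uv,1.];c=-R.T@t;return c+r*(z-c[2])/r[2]
def proj(X,K,R,t):
    p=K@(R@np.array(X)+t);return p[:2]/p[2]
E
python3 - <<'E'
from h import *
for n,(x0,x1,y0,y1) in dict(top=(255,385,150,250),scene=(225,385,165,305)).items():
    d=np.load(n+"0.npy");im=cv2.imread(f"pics/{n}0.png")
    P=cloud(d,*cam(n));s=5
    cv2.imwrite(f"pics/{n}c.png",cv2.resize(im[y0:y1,x0:x1],None,fx=s,fy=s,interpolation=cv2.INTER_CUBIC)) if n=="top" else cv2.imwrite(f"pics/{n}c.png",cv2.resize(im[y0:y1,x0:x1],None,fx=4,fy=4,interpolation=cv2.INTER_CUBIC))
    Q=P[y0:y1,x0:x1]; h=Q[...,2]; m=(h>0.09)&(h<.25)&(d[y0:y1,x0:x1]>0)
    q=Q[m]; print(n,len(q),np.percentile(q,[1,10,50,90,99],axis=0).round(3))
    print(np.histogram(h[m],bins=np.arange(.09,.25,.01)))
# table height around, retort pole location
d=np.load("top0.npy");P=cloud(d,*cam("top"))
for uv in [(300,190),(322,105),(340,238),(360,212),(245,195),(370,50),(345,55),(350,20)]: print(uv,P[uv[1],uv[0]].round(3))
d=np.load("scene0.npy");P=cloud(d,*cam("scene"))
for uv in [(360,185),(383,88),(370,110),(345,75),(280,45),(450,60)]: print("s",uv,P[uv[1],uv[0]].round(3))
E
```

```text
top 1326 [[ 0.48  -0.415  0.094]
 [ 0.488 -0.398  0.098]
 [ 0.517 -0.256  0.162]
 [ 0.561 -0.207  0.167]
 [ 0.575 -0.194  0.206]]
(array([293, 102,   0,   0,  83,  52,  46, 696,   2,   7,   7,  38,   0,
         0,   0]), array([0.09, 0.1 , 0.11, 0.12, 0.13, 0.14, 0.15, 0.16, 0.17, 0.18, 0.19,
       0.2 , 0.21, 0.22, 0.23, 0.24]))
scene 1677 [[ 0.48  -0.42   0.09 ]
 [ 0.486 -0.403  0.097]
 [ 0.521 -0.257  0.147]
 [ 0.564 -0.207  0.167]
 [ 0.808 -0.197  0.205]]
(array([368, 260,  79,  33,  67,  32,  96, 631,  23,  27,  26,  35,   0,
         0,   0]), array([0.09, 0.1 , 0.11, 0.12, 0.13, 0.14, 0.15, 0.16, 0.17, 0.18, 0.19,
       0.2 , 0.21, 0.22, 0.23, 0.24]))
(300, 190) [ 0.524 -0.231  0.161]
(322, 105) [ 0.803 -0.28   0.047]
(340, 238) [ 0.432 -0.355  0.058]
(360, 212) [ 0.499 -0.393  0.099]
(245, 195) [ 0.525 -0.092  0.016]
(370, 50) [ 0.772 -0.324  0.372]
(345, 55) [ 0.958 -0.331  0.063]
(350, 20) [ 0.802 -0.273  0.412]
s (360, 185) [ 0.855 -0.274  0.042]
s (383, 88) [ 0.765 -0.322  0.356]
s (370, 110) [ 1.57  -0.023  0.005]
s (345, 75) [ 2.714  0.611 -0.179]
s (280, 45) [1.001 0.108 0.366]
s (450, 60) [ 1.143 -0.378  0.351]
```

View pics/topc.png

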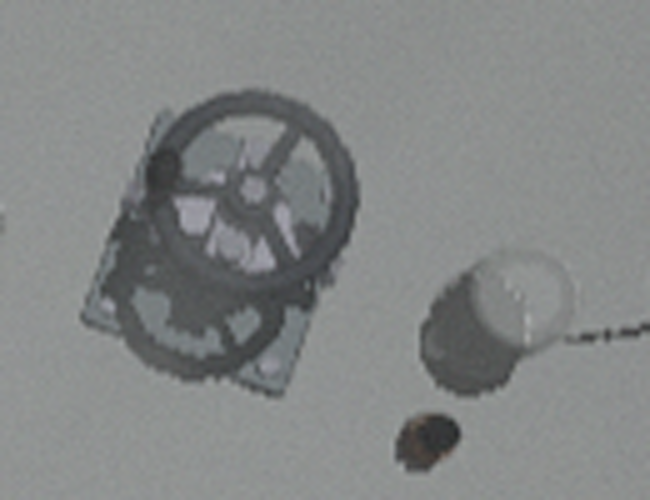

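View pics/scenec.png

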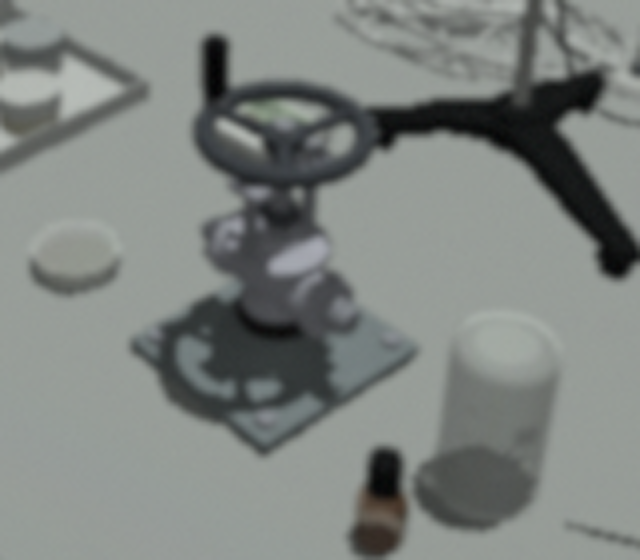

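```bash
python3 - <<'E'
from h import *
from scipy.optimize import least_squares
for n in("top","scene"):
    d=np.load(n+"0.npy");P=cloud(d,*cam(n)).reshape(-1,3)
    c0=np.array([.53,-.245])
    near=P[np.hypot(*(P[:,:2]-c0).T)<.09]
    rim=near[(near[:,2]>.156)&(near[:,2]<.175)]; hd=near[near[:,2]>.195]; hh=near[near[:,2]>.18]
    c=c0
    for _ in range(5):
        r=np.hypot(*(rim[:,:2]-c).T);k=rim[(r>.037)&(r<.055)]
        c=least_squares(lambda p:np.hypot(*(k[:,:2]-p).T)-.045,c,loss='soft_l1',f_scale=.003).x
    print(n,"c",c.round(4),"rimtop",np.percentile(k[:,2],[20,50,80]).round(4),"hd",hd.mean(0).round(4),len(hd),"ztop",np.percentile(hd[:,2],[50,95]).round(4),"hh",hh.mean(0).round(4),"r",np.hypot(*(hd.mean(0)[:2]-c)).round(4))
E
```

```text
top c [ 0.5278 -0.2423] rimtop [0.1633 0.1651 0.1667] hd [ 0.527  -0.1976  0.2044] 40 ztop [0.2045 0.2068] hh [ 0.5257 -0.1973  0.2006] r 0.0447
scene c [ 0.5267 -0.2467] rimtop [0.1622 0.1654 0.167 ] hd [ 0.5257 -0.2018  0.2026] 47 ztop [0.2026 0.2075] hh [ 0.525  -0.2023  0.1954] r 0.0449
```

Call:
{"name": "drive_tool", "arguments": {"increments": [{"dx": 0.0, "dy": -0.06}, {"dx": 0.0, "dy": -0.06}, {"dx": -0.03, "dy": -0.05}, {"dx": -0.03, "dy": -0.05}, {"dx": -0.04, "dy": -0.045}]}}

```text
schema error: expected keys claw, dx, dy, dz, wx, wy, wz
```

Call:
{"name": "drive_tool", "arguments": {"increments": [{"dx": -0.0426, "dy": -0.0346, "dz": 0, "wx": 0, "wy": 0, "wz": 0, "claw": 0.0854}, {"dx": -0.0426, "dy": -0.0346, "dz": 0, "wx": 0, "wy": 0, "wz": 0, "claw": 0.0854}, {"dx": -0.0426, "dy": -0.0346, "dz": 0, "wx": 0, "wy": 0, "wz": 0, "claw": 0.0854}, {"dx": -0.0426, "dy": -0.0346, "dz": 0, "wx": 0, "wy": 0, "wz": 0, "claw": 0.0854}, {"dx": -0.0426, "dy": -0.0346, "dz": 0, "wx": 0, "wy": 0, "wz": 0, "claw": 0.0854}]}}

```text
t: 0.72
eef_pos: [0.3433, 0.4225, 0.2561]
tool_rot: [-0.0, 0.138, 0.99, -0.0]
contact_force: [1.7, 0.5, 0.3]
gripper_width: 1.001
grasp_force: 0.0
```

```bash
python3 -c "
from h import *
o=get_obs();print(o['t'],o['q'].round(3),o['eef_pos'],o['tool_rot'])"
```

```text
0.725 [-1.081  0.262  0.093  1.875 -0.029  1.006  0.317] [0.34325901 0.42254179 0.2560587 ] [-5.49393589e-05  1.38463408e-01  9.90367533e-01 -1.79219516e-04]
```

Call:
{"name": "drive_tool", "arguments": {"increments": [{"dx": -0.0424, "dy": -0.0342, "dz": 0, "wx": 0, "wy": 0, "wz": 0, "claw": 0.0854}, {"dx": -0.0424, "dy": -0.0342, "dz": 0, "wx": 0, "wy": 0, "wz": 0, "claw": 0.0854}, {"dx": -0.0424, "dy": -0.0342, "dz": 0, "wx": 0, "wy": 0, "wz": 0, "claw": 0.0854}, {"dx": -0.0424, "dy": -0.0342, "dz": 0, "wx": 0, "wy": 0, "wz": 0, "claw": 0.0854}, {"dx": -0.0424, "dy": -0.0342, "dz": 0, "wx": 0, "wy": 0, "wz": 0, "claw": 0.0854}, {"dx": -0.0168, "dy": -0.0472, "dz": -0.005, "wx": 0, "wy": 0, "wz": 0, "claw": 0.0854}, {"dx": -0.0168, "dy": -0.0472, "dz": -0.005, "wx": 0, "wy": 0, "wz": 0, "claw": 0.0854}, {"dx": -0.0168, "dy": -0.0472, "dz": -0.005, "wx": 0, "wy": 0, "wz": 0, "claw": 0.0854}, {"dx": -0.0168, "dy": -0.0472, "dz": -0.005, "wx": 0, "wy": 0, "wz": 0, "claw": 0.0854}, {"dx": -0.0168, "dy": -0.0472, "dz": -0.005, "wx": 0, "wy": 0, "wz": 0, "claw": 0.0854}, {"dx": -0.0168, "dy": -0.0472, "dz": -0.005, "wx": 0, "wy": 0, "wz": 0, "claw": 0.0854}, {"dx": -0.0168, "dy": -0.0472, "dz": -0.005, "wx": 0, "wy": 0, "wz": 0, "claw": 0.0854}, {"dx": -0.0168, "dy": -0.0472, "dz": -0.005, "wx": 0, "wy": 0, "wz": 0, "claw": 0.0854}, {"dx": 0, "dy": 0, "dz": 0, "wx": 0, "wy": 0, "wz": 0, "claw": 0.0854}]}}

```text
t: 2.48
eef_pos: [0.5242, -0.2031, 0.2966]
tool_rot: [0.0, 0.142, 0.99, -0.001]
contact_force: [0.6, 0.6, -0.1]
gripper_width: 0.999
grasp_force: 0.0
```

```bash
python3 - <<'E'
from h import *
from scipy.optimize import least_squares
o=get_obs();print(o['t'],o['q'].round(3),o['eef_pos'],o['tool_rot'].round(4),o['contact_force'])
p,d=read_camera("wrist");cv2.imwrite("pics/w1.png",p[:,:,::-1]);np.save("w1.npy",d)
C=cam("wrist",o);P=cloud(d,*C);P[d==0]=9;P=P.reshape(-1,3)
near=P[np.hypot(*(P[:,:2]-[.527,-.2445]).T)<.09]
rim=near[(near[:,2]>.156)&(near[:,2]<.175)];hd=near[(near[:,2]>.2)&(near[:,2]<.215)];c=np.array([.527,-.2445])
for _ in range(5):
    r=np.hypot(*(rim[:,:2]-c).T);k=rim[(r>.037)&(r<.055)]
    c=least_squares(lambda p:np.hypot(*(k[:,:2]-p).T)-.045,c,loss='soft_l1',f_scale=.003).x
print(c,np.percentile(k[:,2],[20,50,80]),len(hd),hd.mean(0) if len(hd) else 0,np.percentile(hd,[5,95],axis=0))
E
```

```text
2.475 [-0.142  0.268  0.489  1.809 -0.138  1.098  1.681] [ 0.52417228 -0.20305569  0.29657028] [ 2.000e-04  1.422e-01  9.898e-01 -1.100e-03] [ 0.6212442   0.59199832 -0.07432512]
[ 0.52934596 -0.24335368] [0.16342136 0.16509741 0.16604171] 374 [ 0.52801895 -0.19965491  0.20446887] [[ 0.52236721 -0.20619259  0.20121429]
 [ 0.53433887 -0.19331317  0.2063629 ]]
```

View pics/w1.png

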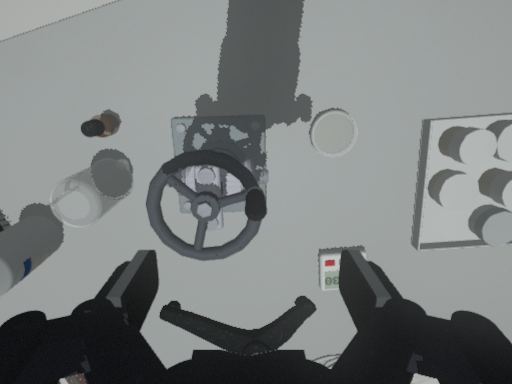

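Call:
{"name": "drive_tool", "arguments": {"increments": [{"dx": -0.0027, "dy": 0.0042, "dz": 0.04, "wx": 0, "wy": 0, "wz": 0, "claw": 0.06}, {"dx": 0, "dy": 0, "dz": 0.04, "wx": 0, "wy": 0, "wz": 0, "claw": 0.05}, {"dx": 0, "dy": 0, "dz": 0.015, "wx": 0, "wy": 0, "wz": 0, "claw": 0.04}, {"dx": 0, "dy": 0, "dz": 0.004, "wx": 0, "wy": 0, "wz": 0, "claw": 0.03}, {"dx": 0, "dy": 0, "dz": 0, "wx": 0, "wy": 0, "wz": 0, "claw": 0.025}, {"dx": 0, "dy": 0, "dz": 0, "wx": 0, "wy": 0, "wz": 0, "claw": 0.025}], "newtons": 20}}

```text
t: 3.28
eef_pos: [0.5297, -0.1951, 0.1986]
tool_rot: [0.001, 0.138, 0.99, 0.0]
contact_force: [0.2, 1.0, 0.3]
gripper_width: 0.295
grasp_force: 0.0
```

```bash
python3 - <<'E'
from h import *
o=get_obs();print(o['t'],o['eef_pos'],o['contact_force'],o['gripper_width'])
p,d=read_camera("wrist");cv2.imwrite("pics/w2.png",p[:,:,::-1])
C=cam("wrist",o);P=cloud(d,*C);P[d==0]=9
m=(np.hypot(P[...,0]-.528,P[...,1]+.2)<.012)&(P[...,2]>.19)&(P[...,2]<.212)
print(m.sum(),P[m].mean(0),np.percentile(P[m],[5,95],axis=0))
E
```

```text
3.275 [ 0.52968009 -0.19513828  0.1985827 ] [0.2356477  1.01537483 0.31133143] 0.29504660673338595
1763 [ 0.52602454 -0.20064741  0.20254179] [[ 0.52115179 -0.20906488  0.19199189]
 [ 0.53306222 -0.19301204  0.21079415]]
```

View pics/w2.png

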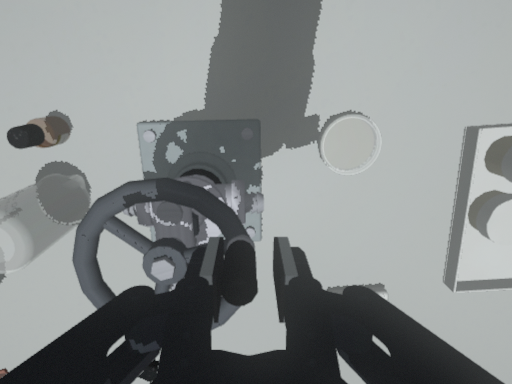

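Call:
{"name": "drive_tool", "arguments": {"increments": [{"dx": 0.0003, "dy": -0.004, "dz": 0.0015, "wx": 0, "wy": 0, "wz": 0, "claw": 0.025}, {"dx": 0, "dy": 0, "dz": 0, "wx": 0, "wy": 0, "wz": 0, "claw": 0.02}, {"dx": 0, "dy": 0, "dz": 0, "wx": 0, "wy": 0, "wz": 0, "claw": 0.01}, {"dx": 0, "dy": 0, "dz": 0, "wx": 0, "wy": 0, "wz": 0, "claw": 0.005}, {"dx": 0, "dy": 0, "dz": 0, "wx": 0, "wy": 0, "wz": 0, "claw": 0.005}], "newtons": 20}}

```text
t: 3.95
eef_pos: [0.5276, -0.1987, 0.1958]
tool_rot: [0.0, 0.138, 0.99, 0.0]
contact_force: [-0.8, 0.5, 0.6]
gripper_width: 0.184
grasp_force: 20.2
```

```bash
cat >>h.py <<'E'
def arc(a0,da,n,c=(.528,-.2437),r=.045,adv=(0,0,0)):
    """rows in tool axes for an arc, anticlockwise from a0; adv: extra world shift spread over the rows"""
    R=np.array([[-.962,.274,0],[.274,.962,0],[0,0,-1.]])
    import json
    for i in range(n):
        a=a0+i*da;b=a+da
        s=R@(np.array([r*(np.cos(b)-np.cos(a)),r*(np.sin(b)-np.sin(a)),.004*da])+np.array(adv)/n)
        print(s.round(5).tolist())
E
python3 -c "
from h import *
arc(np.pi/2,.08,8)"
```

```text
[0.00342, -0.00112, -0.00032]
[0.00332, -0.00139, -0.00032]
[0.0032, -0.00165, -0.00032]
[0.00305, -0.0019, -0.00032]
[0.00289, -0.00214, -0.00032]
[0.00271, -0.00237, -0.00032]
[0.00251, -0.00258, -0.00032]
[0.0023, -0.00277, -0.00032]
```

Call:
{"name": "drive_tool", "arguments": {"increments": [{"dx": 0.0034, "dy": -0.0011, "dz": -0.0003, "wx": 0, "wy": 0, "wz": 0, "claw": 0.005}, {"dx": 0.0033, "dy": -0.0014, "dz": -0.0003, "wx": 0, "wy": 0, "wz": 0, "claw": 0.005}, {"dx": 0.0032, "dy": -0.0017, "dz": -0.0003, "wx": 0, "wy": 0, "wz": 0, "claw": 0.005}, {"dx": 0.0031, "dy": -0.0019, "dz": -0.0003, "wx": 0, "wy": 0, "wz": 0, "claw": 0.005}, {"dx": 0.0029, "dy": -0.0021, "dz": -0.0003, "wx": 0, "wy": 0, "wz": 0, "claw": 0.005}, {"dx": 0.0027, "dy": -0.0024, "dz": -0.0003, "wx": 0, "wy": 0, "wz": 0, "claw": 0.005}, {"dx": 0.0025, "dy": -0.0026, "dz": -0.0003, "wx": 0, "wy": 0, "wz": 0, "claw": 0.005}, {"dx": 0.0023, "dy": -0.0028, "dz": -0.0004, "wx": 0, "wy": 0, "wz": 0, "claw": 0.005}, {"dx": 0, "dy": 0, "dz": 0, "wx": 0, "wy": 0, "wz": 0, "claw": 0.005}]}}

```text
t: 5.08
eef_pos: [0.5014, -0.2067, 0.1984]
tool_rot: [0.001, 0.138, 0.99, 0.001]
contact_force: [5.5, 2.9, -2.3]
gripper_width: 0.186
grasp_force: 20.8
```

```bash
python3 -c "
from h import *
arc(np.pi/2+.64,.15,11)"
```

```text
[0.00369, -0.00565, -0.0006]
[0.0028, -0.00614, -0.0006]
[0.00185, -0.00649, -0.0006]
[0.00086, -0.00669, -0.0006]
[-0.00015, -0.00674, -0.0006]
[-0.00115, -0.00665, -0.0006]
[-0.00213, -0.0064, -0.0006]
[-0.00307, -0.00601, -0.0006]
[-0.00393, -0.00548, -0.0006]
[-0.0047, -0.00483, -0.0006]
[-0.00537, -0.00408, -0.0006]
```

Call:
{"name": "drive_tool", "arguments": {"increments": [{"dx": 0.0037, "dy": -0.0056, "dz": -0.0004, "wx": 0, "wy": 0, "wz": 0, "claw": 0.005}, {"dx": 0.0028, "dy": -0.0061, "dz": -0.0006, "wx": 0, "wy": 0, "wz": 0, "claw": 0.005}, {"dx": 0.0018, "dy": -0.0065, "dz": -0.0006, "wx": 0, "wy": 0, "wz": 0, "claw": 0.005}, {"dx": 0.0009, "dy": -0.0067, "dz": -0.0006, "wx": 0, "wy": 0, "wz": 0, "claw": 0.005}, {"dx": -0.0001, "dy": -0.0067, "dz": -0.0006, "wx": 0, "wy": 0, "wz": 0, "claw": 0.005}, {"dx": -0.0012, "dy": -0.0067, "dz": -0.0006, "wx": 0, "wy": 0, "wz": 0, "claw": 0.005}, {"dx": -0.0021, "dy": -0.0064, "dz": -0.0006, "wx": 0, "wy": 0, "wz": 0, "claw": 0.005}, {"dx": -0.0031, "dy": -0.006, "dz": -0.0006, "wx": 0, "wy": 0, "wz": 0, "claw": 0.005}, {"dx": -0.0039, "dy": -0.0055, "dz": -0.0006, "wx": 0, "wy": 0, "wz": 0, "claw": 0.005}, {"dx": -0.0047, "dy": -0.0048, "dz": -0.0006, "wx": 0, "wy": 0, "wz": 0, "claw": 0.005}, {"dx": -0.0054, "dy": -0.0041, "dz": -0.0006, "wx": 0, "wy": 0, "wz": 0, "claw": 0.005}, {"dx": 0, "dy": 0, "dz": 0, "wx": 0, "wy": 0, "wz": 0, "claw": 0.005}]}}

```text
t: 6.58
eef_pos: [0.4921, -0.2715, 0.2039]
tool_rot: [-0.002, 0.138, 0.99, 0.002]
contact_force: [-2.1, 5.7, 0.9]
gripper_width: 0.183
grasp_force: 21.8
```

```bash
python3 -c "
from h import *
arc(3.83,.15,10)"
```

```text
[-0.00582, -0.00341, -0.0006]
[-0.00626, -0.0025, -0.0006]
[-0.00657, -0.00154, -0.0006]
[-0.00672, -0.00054, -0.0006]
[-0.00673, 0.00047, -0.0006]
[-0.00658, 0.00147, -0.0006]
[-0.00629, 0.00244, -0.0006]
[-0.00585, 0.00335, -0.0006]
[-0.00529, 0.00419, -0.0006]
[-0.0046, 0.00493, -0.0006]
```

Call:
{"name": "drive_tool", "arguments": {"increments": [{"dx": -0.0058, "dy": -0.0034, "dz": -0.0006, "wx": 0, "wy": 0, "wz": 0, "claw": 0.005}, {"dx": -0.0063, "dy": -0.0025, "dz": -0.0006, "wx": 0, "wy": 0, "wz": 0, "claw": 0.005}, {"dx": -0.0066, "dy": -0.0015, "dz": -0.0006, "wx": 0, "wy": 0, "wz": 0, "claw": 0.005}, {"dx": -0.0067, "dy": -0.0005, "dz": -0.0006, "wx": 0, "wy": 0, "wz": 0, "claw": 0.005}, {"dx": -0.0067, "dy": 0.0005, "dz": -0.0006, "wx": 0, "wy": 0, "wz": 0, "claw": 0.005}, {"dx": -0.0066, "dy": 0.0015, "dz": -0.0006, "wx": 0, "wy": 0, "wz": 0, "claw": 0.005}, {"dx": -0.0063, "dy": 0.0024, "dz": -0.0006, "wx": 0, "wy": 0, "wz": 0, "claw": 0.005}, {"dx": -0.0058, "dy": 0.0033, "dz": -0.0006, "wx": 0, "wy": 0, "wz": 0, "claw": 0.005}, {"dx": -0.0053, "dy": 0.0042, "dz": -0.0006, "wx": 0, "wy": 0, "wz": 0, "claw": 0.005}, {"dx": -0.0046, "dy": 0.0049, "dz": -0.0006, "wx": 0, "wy": 0, "wz": 0, "claw": 0.005}, {"dx": 0, "dy": 0, "dz": 0, "wx": 0, "wy": 0, "wz": 0, "claw": 0.005}]}}

```text
t: 7.95
eef_pos: [0.5519, -0.2831, 0.21]
tool_rot: [-0.002, 0.139, 0.99, -0.001]
contact_force: [-3.9, -3.2, -0.3]
gripper_width: 0.18
grasp_force: 21.2
```

```bash
python3 -c "
from h import *
arc(5.28,.09,3)
print()
arc(5.55,.12,20)"
```

```text
[-0.00255, 0.00315, -0.00036]
[-0.00226, 0.00336, -0.00036]
[-0.00194, 0.00355, -0.00036]

[-0.00208, 0.00498, -0.00048]
[-0.00147, 0.00519, -0.00048]
[-0.00084, 0.00533, -0.00048]
[-0.00019, 0.00539, -0.00048]
[0.00045, 0.00538, -0.00048]
[0.0011, 0.00529, -0.00048]
[0.00172, 0.00512, -0.00048]
[0.00232, 0.00487, -0.00048]
[0.00289, 0.00456, -0.00048]
[0.00341, 0.00418, -0.00048]
[0.00389, 0.00374, -0.00048]
[0.00431, 0.00325, -0.00048]
[0.00467, 0.00271, -0.00048]
[0.00496, 0.00213, -0.00048]
[0.00518, 0.00153, -0.00048]
[0.00532, 0.00089, -0.00048]
[0.00539, 0.00025, -0.00048]
[0.00538, -0.0004, -0.00048]
[0.0053, -0.00104, -0.00048]
[0.00514, -0.00166, -0.00048]
```

Call:
{"name": "drive_tool", "arguments": {"increments": [{"dx": -0.0026, "dy": 0.0031, "dz": -0.0004, "wx": 0, "wy": 0, "wz": 0, "claw": 0.005}, {"dx": -0.0023, "dy": 0.0034, "dz": -0.0004, "wx": 0, "wy": 0, "wz": 0, "claw": 0.005}, {"dx": -0.0019, "dy": 0.0035, "dz": -0.0004, "wx": 0, "wy": 0, "wz": 0, "claw": 0.005}, {"dx": 0, "dy": 0, "dz": 0, "wx": 0, "wy": 0, "wz": 0, "claw": 0.005}]}}

```text
t: 8.45
eef_pos: [0.5613, -0.2758, 0.2113]
tool_rot: [-0.002, 0.139, 0.99, -0.001]
contact_force: [-3.3, -4.6, -3.0]
gripper_width: 0.187
grasp_force: 21.6
```

Call:
{"name": "drive_tool", "arguments": {"increments": [{"dx": -0.0007, "dy": 0.0017, "dz": -0.0001, "wx": 0, "wy": 0, "wz": 0, "claw": 0.005}, {"dx": -0.0007, "dy": 0.0017, "dz": -0.0001, "wx": 0, "wy": 0, "wz": 0, "claw": 0.005}, {"dx": -0.0007, "dy": 0.0016, "dz": -0.0001, "wx": 0, "wy": 0, "wz": 0, "claw": 0.005}, {"dx": 0, "dy": 0, "dz": 0, "wx": 0, "wy": 0, "wz": 0, "claw": 0.005}]}}

```text
t: 8.95
eef_pos: [0.5646, -0.272, 0.2117]
tool_rot: [-0.001, 0.14, 0.99, -0.002]
contact_force: [-3.3, -4.4, -0.5]
gripper_width: 0.184
grasp_force: 21.9
```

Call:
{"name": "drive_tool", "arguments": {"increments": [{"dx": -0.0005, "dy": 0.0017, "dz": -0.0002, "wx": 0, "wy": 0, "wz": 0, "claw": 0.005}, {"dx": -0.0005, "dy": 0.0017, "dz": -0.0002, "wx": 0, "wy": 0, "wz": 0, "claw": 0.005}, {"dx": -0.0005, "dy": 0.0018, "dz": -0.0001, "wx": 0, "wy": 0, "wz": 0, "claw": 0.005}, {"dx": 0, "dy": 0, "dz": 0, "wx": 0, "wy": 0, "wz": 0, "claw": 0.005}]}}

```text
t: 9.45
eef_pos: [0.5677, -0.2675, 0.2123]
tool_rot: [-0.001, 0.14, 0.99, -0.002]
contact_force: [-3.4, -4.8, -2.5]
gripper_width: 0.186
grasp_force: 22.0
```

Call:
{"name": "drive_tool", "arguments": {"increments": [{"dx": -0.0003, "dy": 0.0018, "dz": -0.0001, "wx": 0, "wy": 0, "wz": 0, "claw": 0.005}, {"dx": -0.0003, "dy": 0.0018, "dz": -0.0001, "wx": 0, "wy": 0, "wz": 0, "claw": 0.005}, {"dx": -0.0003, "dy": 0.0018, "dz": -0.0001, "wx": 0, "wy": 0, "wz": 0, "claw": 0.005}, {"dx": 0, "dy": 0, "dz": 0, "wx": 0, "wy": 0, "wz": 0, "claw": 0.005}]}}

```text
t: 9.95
eef_pos: [0.5703, -0.2627, 0.2127]
tool_rot: [-0.001, 0.14, 0.99, -0.002]
contact_force: [-1.7, -6.1, -0.8]
gripper_width: 0.183
grasp_force: 22.1
```

Call:
{"name": "drive_tool", "arguments": {"increments": [{"dx": -0.0001, "dy": 0.0018, "dz": -0.0002, "wx": 0, "wy": 0, "wz": 0, "claw": 0.005}, {"dx": -0.0001, "dy": 0.0018, "dz": -0.0002, "wx": 0, "wy": 0, "wz": 0, "claw": 0.005}, {"dx": 0, "dy": 0.0018, "dz": -0.0001, "wx": 0, "wy": 0, "wz": 0, "claw": 0.005}, {"dx": 0, "dy": 0, "dz": 0, "wx": 0, "wy": 0, "wz": 0, "claw": 0.005}]}}

```text
t: 10.45
eef_pos: [0.5721, -0.2576, 0.2133]
tool_rot: [-0.001, 0.14, 0.99, -0.002]
contact_force: [-2.0, -6.3, -1.1]
gripper_width: 0.183
grasp_force: 22.3
```

Call:
{"name": "drive_tool", "arguments": {"increments": [{"dx": 0.0001, "dy": 0.0018, "dz": -0.0002, "wx": 0, "wy": 0, "wz": 0, "claw": 0.005}, {"dx": 0.0001, "dy": 0.0018, "dz": -0.0001, "wx": 0, "wy": 0, "wz": 0, "claw": 0.005}, {"dx": 0.0002, "dy": 0.0018, "dz": -0.0002, "wx": 0, "wy": 0, "wz": 0, "claw": 0.005}, {"dx": 0, "dy": 0, "dz": 0, "wx": 0, "wy": 0, "wz": 0, "claw": 0.005}]}}

```text
t: 10.95
eef_pos: [0.5734, -0.2523, 0.2138]
tool_rot: [-0.001, 0.14, 0.99, -0.002]
contact_force: [-1.3, -5.0, -2.2]
gripper_width: 0.182
grasp_force: 22.3
```

Call:
{"name": "drive_tool", "arguments": {"increments": [{"dx": 0.0004, "dy": 0.0018, "dz": -0.0002, "wx": 0, "wy": 0, "wz": 0, "claw": 0.005}, {"dx": 0.0003, "dy": 0.0018, "dz": -0.0001, "wx": 0, "wy": 0, "wz": 0, "claw": 0.005}, {"dx": 0.0004, "dy": 0.0017, "dz": -0.0001, "wx": 0, "wy": 0, "wz": 0, "claw": 0.005}, {"dx": 0, "dy": 0, "dz": 0, "wx": 0, "wy": 0, "wz": 0, "claw": 0.005}]}}

```text
t: 11.45
eef_pos: [0.574, -0.2469, 0.2143]
tool_rot: [-0.0, 0.14, 0.99, -0.002]
contact_force: [-0.2, -5.4, -1.8]
gripper_width: 0.181
grasp_force: 22.3
```

Call:
{"name": "drive_tool", "arguments": {"increments": [{"dx": 0.0006, "dy": 0.0017, "dz": -0.0001, "wx": 0, "wy": 0, "wz": 0, "claw": 0.005}, {"dx": 0.0006, "dy": 0.0017, "dz": -0.0001, "wx": 0, "wy": 0, "wz": 0, "claw": 0.005}, {"dx": 0.0006, "dy": 0.0017, "dz": -0.0002, "wx": 0, "wy": 0, "wz": 0, "claw": 0.005}, {"dx": 0, "dy": 0, "dz": 0, "wx": 0, "wy": 0, "wz": 0, "claw": 0.005}]}}

```text
t: 11.95
eef_pos: [0.5739, -0.2415, 0.2148]
tool_rot: [-0.0, 0.139, 0.99, -0.002]
contact_force: [-0.2, -5.1, -1.7]
gripper_width: 0.185
grasp_force: 22.4
```

Call:
{"name": "drive_tool", "arguments": {"increments": [{"dx": 0.0008, "dy": 0.0016, "dz": -0.0002, "wx": 0, "wy": 0, "wz": 0, "claw": 0.005}, {"dx": 0.0007, "dy": 0.0017, "dz": -0.0001, "wx": 0, "wy": 0, "wz": 0, "claw": 0.005}, {"dx": 0.0008, "dy": 0.0016, "dz": -0.0001, "wx": 0, "wy": 0, "wz": 0, "claw": 0.005}, {"dx": 0, "dy": 0, "dz": 0, "wx": 0, "wy": 0, "wz": 0, "claw": 0.005}]}}

```text
t: 12.45
eef_pos: [0.5733, -0.2361, 0.2153]
tool_rot: [0.0, 0.139, 0.99, -0.002]
contact_force: [0.2, -5.8, -1.3]
gripper_width: 0.184
grasp_force: 22.3
```

Call:
{"name": "drive_tool", "arguments": {"increments": [{"dx": 0.001, "dy": 0.0015, "dz": -0.0002, "wx": 0, "wy": 0, "wz": 0, "claw": 0.005}, {"dx": 0.0009, "dy": 0.0015, "dz": -0.0001, "wx": 0, "wy": 0, "wz": 0, "claw": 0.005}, {"dx": 0.001, "dy": 0.0016, "dz": -0.0001, "wx": 0, "wy": 0, "wz": 0, "claw": 0.005}, {"dx": 0, "dy": 0, "dz": 0, "wx": 0, "wy": 0, "wz": 0, "claw": 0.005}]}}

```text
t: 12.95
eef_pos: [0.5717, -0.2319, 0.2158]
tool_rot: [0.0, 0.14, 0.99, -0.002]
contact_force: [-0.2, -7.3, -3.0]
gripper_width: 0.181
grasp_force: 23.8
```

Call:
{"name": "drive_tool", "arguments": {"increments": [{"dx": 0.001, "dy": 0.0014, "dz": 0, "wx": 0, "wy": 0, "wz": 0, "claw": 0.005}, {"dx": 0.001, "dy": 0.0014, "dz": 0, "wx": 0, "wy": 0, "wz": 0, "claw": 0.005}, {"dx": 0, "dy": 0, "dz": 0, "wx": 0, "wy": 0, "wz": 0, "claw": 0.005}]}}

```text
t: 13.32
eef_pos: [0.5707, -0.2295, 0.216]
tool_rot: [0.001, 0.14, 0.99, -0.003]
contact_force: [1.0, -10.4, -3.5]
gripper_width: 0.186
grasp_force: 25.4
```

Call:
{"name": "drive_tool", "arguments": {"increments": [{"dx": 0.0005, "dy": 0.0007, "dz": 0, "wx": 0, "wy": 0, "wz": 0, "claw": 0.005}, {"dx": 0.0005, "dy": 0.0007, "dz": 0, "wx": 0, "wy": 0, "wz": 0, "claw": 0.005}, {"dx": 0, "dy": 0, "dz": 0, "wx": 0, "wy": 0, "wz": 0, "claw": 0.005}, {"dx": 0, "dy": 0, "dz": 0, "wx": 0, "wy": 0, "wz": 0, "claw": 0.005}]}}

```text
t: 13.82
eef_pos: [0.5701, -0.2284, 0.216]
tool_rot: [0.001, 0.14, 0.99, -0.003]
contact_force: [2.9, -10.8, -2.6]
gripper_width: 0.184
grasp_force: 26.2
```

Call:
{"name": "drive_tool", "arguments": {"increments": [{"dx": 0.0006, "dy": 0.0008, "dz": 0, "wx": 0, "wy": 0, "wz": 0, "claw": 0.005}, {"dx": 0.0006, "dy": 0.0008, "dz": 0, "wx": 0, "wy": 0, "wz": 0, "claw": 0.005}, {"dx": 0, "dy": 0, "dz": 0, "wx": 0, "wy": 0, "wz": 0, "claw": 0.005}, {"dx": 0, "dy": 0, "dz": 0, "wx": 0, "wy": 0, "wz": 0, "claw": 0.005}]}}

```text
t: 14.32
eef_pos: [0.5695, -0.227, 0.2161]
tool_rot: [0.001, 0.14, 0.99, -0.004]
contact_force: [1.6, -11.7, -3.9]
gripper_width: 0.183
grasp_force: 27.4
```

```bash
python3 - <<'E'
from h import *
F=[]
for i in range(4):
    o=get_obs();p,d=read_camera("wrist");F.append(o['contact_force'])
print(np.round(F,1),o['eef_pos'],o['torque'])
cv2.imwrite("pics/w3.png",p[:,:,::-1])
E
```

```text
[[  1.6 -11.7  -3.9]
 [  1.6 -11.3  -2.8]
 [  1.5 -11.   -3.2]
 [  1.9 -11.5  -3.9]] [ 0.56949092 -0.22706782  0.2161023 ] [-2.95312557 -0.34393119 -0.05542329]
```

View pics/w3.png

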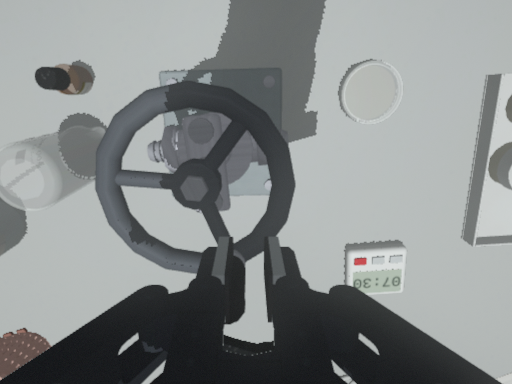

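```bash
python3 - <<'E'
import cv2
i=cv2.imread("pics/w3.png")[215:345,180:310];i=cv2.convertScaleAbs(i,alpha=3,beta=30)
cv2.imwrite("pics/w3c.png",cv2.resize(i,None,fx=4.5,fy=4.5,interpolation=cv2.INTER_CUBIC))
E
```

```text
(no output)
```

View pics/w3c.png

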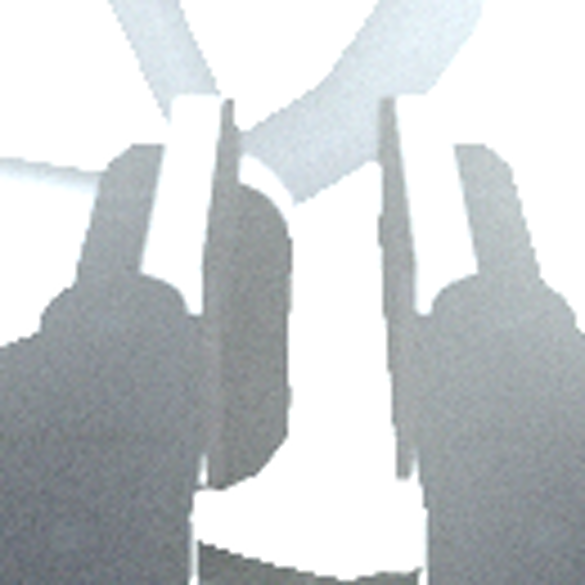

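```bash
python3 - <<'E'
from h import *
from scipy.spatial.transform import Rotation as Ro
o=get_obs();p,d=read_camera("wrist");np.save("w3.npy",d)
M=calibration("wrist")["mount"];K=calibration("wrist")["intrinsics"]
v,u=np.mgrid[:384,:512];P=np.stack([(u-K[0,2])/K[0,0]*d,(v-K[1,2])/K[1,1]*d,d],-1)@M[:3,:3].T+M[:3,3]
for r in (255,270,285,300,315):
    print(r,[(c,*(P[r,c]*1000).round(0).astype(int)) for c in range(212,282,6)])
print(o['eef_pos'],o['contact_force'],o['grasp_force'],o['gripper_width'])
E
```

```text
255 [(212, np.int64(7), np.int64(-17), np.int64(11)), (218, np.int64(11), np.int64(-14), np.int64(4)), (224, np.int64(11), np.int64(-11), np.int64(4)), (230, np.int64(11), np.int64(-9), np.int64(5)), (236, np.int64(-4), np.int64(-7), np.int64(30)), (242, np.int64(-4), np.int64(-4), np.int64(31)), (248, np.int64(-4), np.int64(-1), np.int64(30)), (254, np.int64(-5), np.int64(2), np.int64(32)), (260, np.int64(-109), np.int64(13), np.int64(216)), (266, np.int64(9), np.int64(7), np.int64(8)), (272, np.int64(11), np.int64(9), np.int64(3)), (278, np.int64(11), np.int64(12), np.int64(4))]
270 [(212, np.int64(7), np.int64(-16), np.int64(-2)), (218, np.int64(11), np.int64(-13), np.int64(-8)), (224, np.int64(11), np.int64(-10), np.int64(-8)), (230, np.int64(7), np.int64(-8), np.int64(-2)), (236, np.int64(-2), np.int64(-7), np.int64(12)), (242, np.int64(-4), np.int64(-4), np.int64(17)), (248, np.int64(-130), np.int64(-1), np.int64(217)), (254, np.int64(-130), np.int64(6), np.int64(216)), (260, np.int64(-129), np.int64(14), np.int64(216)), (266, np.int64(3), np.int64(7), np.int64(5)), (272, np.in
[... 1321 characters left out ...]
t64(-11), np.int64(-42)), (218, np.int64(17), np.int64(-10), np.int64(-41)), (224, np.int64(-3), np.int64(-10), np.int64(-17)), (230, np.int64(-9), np.int64(-8), np.int64(-10)), (236, np.int64(-10), np.int64(-6), np.int64(-9)), (242, np.int64(-11), np.int64(-3), np.int64(-7)), (248, np.int64(-196), np.int64(-1), np.int64(216)), (254, np.int64(-196), np.int64(7), np.int64(216)), (260, np.int64(-197), np.int64(14), np.int64(218)), (266, np.int64(-196), np.int64(22), np.int64(217)), (272, np.int64(-7), np.int64(9), np.int64(-13)), (278, np.int64(14), np.int64(8), np.int64(-38))]
[ 0.56950852 -0.2270551   0.21612094] [  2.04691867 -11.57382892  -3.6473221 ] 27.373051535105333 0.18425642628524702
```

```bash
python3 - <<'E'
from h import *
from scipy.optimize import least_squares
o=get_obs();d=np.load("w3.npy");C=cam("wrist",o);P=cloud(d,*C);P[d==0]=9
v,u=np.mgrid[:384,:512]
m=(v>262)&(v<318)&(u>234)&(u<247)&(P[...,2]>.2)&(P[...,2]<.26);h=P[m];print("handle pts",len(h),h.min(0).round(4),h.max(0).round(4))
s=least_squares(lambda p:np.hypot(*(h[:,:2]-p).T)-.008,[.575,-.24],loss='soft_l1',f_scale=.001);print("axis",s.x,s.cost)
k=P[(P[...,2]>.172)&(P[...,2]<.196)&(v<262)&(np.hypot(P[...,0]-.528,P[...,1]+.244)<.06)]
print(len(k),np.percentile(k[:,2],[5,50,95]));c=np.array([.528,-.2437])
for _ in range(5):
    r=np.hypot(*(k[:,:2]-c).T);q=k[(r>.038)&(r<.054)]
    c=least_squares(lambda p:np.hypot(*(q[:,:2]-p).T)-.045,c,loss='soft_l1',f_scale=.003).x
print("c",c,np.degrees(np.arctan2(*(s.x-c)[::-1])),np.hypot(*(s.x-c)),o['eef_pos'])
E
```

```text
handle pts 496 [ 0.5686 -0.2359  0.2001] [ 0.5801 -0.2311  0.2263]
axis [ 0.5741468 -0.2401779] 0.00013228413520738834
16267 [0.17971503 0.18418081 0.18629452]
c [ 0.52951222 -0.24354829] 4.3182539803256725 0.04476164609257943 [ 0.56947776 -0.22704733  0.2160749 ]
```

Call:
{"name": "drive_tool", "arguments": {"increments": [{"dx": 0.0003, "dy": 0.001, "dz": 0.0002, "wx": 0, "wy": 0, "wz": 0, "claw": 0.005}, {"dx": 0.0003, "dy": 0.001, "dz": 0.0002, "wx": 0, "wy": 0, "wz": 0, "claw": 0.005}, {"dx": 0.0003, "dy": 0.001, "dz": 0, "wx": 0, "wy": 0, "wz": 0, "claw": 0.005}, {"dx": 0, "dy": 0, "dz": 0, "wx": 0, "wy": 0, "wz": 0, "claw": 0.005}, {"dx": 0, "dy": 0, "dz": 0, "wx": 0, "wy": 0, "wz": 0, "claw": 0.005}]}}

```text
t: 15.2
eef_pos: [0.5694, -0.2249, 0.2159]
tool_rot: [0.002, 0.141, 0.99, -0.004]
contact_force: [2.3, -13.3, -2.8]
gripper_width: 0.18
grasp_force: 29.7
```

Call:
{"name": "drive_tool", "arguments": {"increments": [{"dx": 0.0003, "dy": 0.001, "dz": 0.0001, "wx": 0, "wy": 0, "wz": 0, "claw": 0.005}, {"dx": 0.0003, "dy": 0.001, "dz": 0.0001, "wx": 0, "wy": 0, "wz": 0, "claw": 0.005}, {"dx": 0, "dy": 0, "dz": 0, "wx": 0, "wy": 0, "wz": 0, "claw": 0.005}, {"dx": 0, "dy": 0, "dz": 0, "wx": 0, "wy": 0, "wz": 0, "claw": 0.005}, {"dx": 0, "dy": 0, "dz": 0, "wx": 0, "wy": 0, "wz": 0, "claw": 0.005}, {"dx": 0, "dy": 0, "dz": 0, "wx": 0, "wy": 0, "wz": 0, "claw": 0.005}]}}

```text
t: 15.95
eef_pos: [0.5693, -0.2234, 0.2158]
tool_rot: [0.002, 0.141, 0.99, -0.005]
contact_force: [2.1, -15.0, -2.8]
gripper_width: 0.188
grasp_force: 31.5
```

```bash
cat >look.py <<'E'
from h import *
from scipy.optimize import least_squares
o=get_obs();p,d=read_camera("wrist");C=cam("wrist",o);P=cloud(d,*C);P[d==0]=9
v,u=np.mgrid[:384,:512];c=np.array([.528,-.2437])
k=P[(P[...,2]>.165)&(P[...,2]<.196)&(np.hypot(P[...,0]-.528,P[...,1]+.244)<.06)&(v<262)]
for _ in range(5):
    r=np.hypot(*(k[:,:2]-c).T);q=k[(r>.038)&(r<.054)]
    c=least_squares(lambda p:np.hypot(*(q[:,:2]-p).T)-.045,c,loss='soft_l1',f_scale=.003).x
# spokes: points at 15..33 mm from the axis near rim height, phase of the 3-fold pattern
r=np.hypot(*(k[:,:2]-c).T);s=k[(r>.018)&(r<.034)];a=np.arctan2(*(s[:,:2]-c).T[::-1])
print("c",c.round(4),"rim z",np.percentile(q[:,2],50).round(4),"spoke phase deg (mod 120)",np.degrees(np.angle(np.exp(3j*a).mean())/3).round(1))
print(o['t'],o['eef_pos'].round(4),o['contact_force'].round(1),o['grasp_force'],o['gripper_width'])
E
python3 look.py
```

```text
c [ 0.5297 -0.2434] rim z 0.1847 spoke phase deg (mod 120) 8.7
15.95 [ 0.5693 -0.2234  0.2158] [  2.1 -15.   -2.8] 31.52477096300572 0.1884087550377666
```

```bash
python3 -c "
from h import *
arc(np.radians(26),-.1,20)"
```

```text
[-0.00283, -0.00349, 0.0004]
[-0.00247, -0.00376, 0.0004]
[-0.00208, -0.00399, 0.0004]
[-0.00167, -0.00418, 0.0004]
[-0.00125, -0.00432, 0.0004]
[-0.00081, -0.00443, 0.0004]
[-0.00037, -0.00448, 0.0004]
[8e-05, -0.0045, 0.0004]
[0.00053, -0.00447, 0.0004]
[0.00098, -0.00439, 0.0004]
[0.00141, -0.00427, 0.0004]
[0.00183, -0.00411, 0.0004]
[0.00223, -0.00391, 0.0004]
[0.00261, -0.00367, 0.0004]
[0.00296, -0.00339, 0.0004]
[0.00329, -0.00307, 0.0004]
[0.00358, -0.00273, 0.0004]
[0.00383, -0.00236, 0.0004]
[0.00405, -0.00197, 0.0004]
[0.00422, -0.00155, 0.0004]
```

Call:
{"name": "drive_tool", "arguments": {"increments": [{"dx": -0.0028, "dy": -0.0035, "dz": 0.0002, "wx": 0, "wy": 0, "wz": 0, "claw": 0.005}, {"dx": -0.0025, "dy": -0.0038, "dz": 0.0001, "wx": 0, "wy": 0, "wz": 0, "claw": 0.005}, {"dx": -0.0021, "dy": -0.004, "dz": 0.0001, "wx": 0, "wy": 0, "wz": 0, "claw": 0.005}, {"dx": -0.0017, "dy": -0.0042, "dz": 0.0001, "wx": 0, "wy": 0, "wz": 0, "claw": 0.005}, {"dx": -0.0013, "dy": -0.0043, "dz": 0.0002, "wx": 0, "wy": 0, "wz": 0, "claw": 0.005}, {"dx": -0.0008, "dy": -0.0044, "dz": 0.0004, "wx": 0, "wy": 0, "wz": 0, "claw": 0.005}, {"dx": -0.0004, "dy": -0.0045, "dz": 0.0004, "wx": 0, "wy": 0, "wz": 0, "claw": 0.005}, {"dx": 0.0001, "dy": -0.0045, "dz": 0.0004, "wx": 0, "wy": 0, "wz": 0, "claw": 0.005}, {"dx": 0.0005, "dy": -0.0045, "dz": 0.0004, "wx": 0, "wy": 0, "wz": 0, "claw": 0.005}, {"dx": 0.001, "dy": -0.0044, "dz": 0.0004, "wx": 0, "wy": 0, "wz": 0, "claw": 0.005}, {"dx": 0, "dy": 0, "dz": 0, "wx": 0, "wy": 0, "wz": 0, "claw": 0.005}]}}

```text
t: 17.38
eef_pos: [0.57, -0.2583, 0.213]
tool_rot: [0.001, 0.138, 0.99, 0.001]
contact_force: [5.1, 4.4, 4.6]
gripper_width: 0.187
grasp_force: 21.8
```

```bash
python3 look.py
```

```text
c [ 0.5291 -0.2447] rim z 0.1821 spoke phase deg (mod 120) -14.6
17.375 [ 0.57   -0.2583  0.213 ] [5.1 4.4 4.6] 21.830110564478673 0.18663730488444316
```

```bash
python3 -c "
from h import *
arc(-.35,-.1,13)"
```

```text
[0.00055, -0.00447, 0.0004]
[0.00099, -0.00439, 0.0004]
[0.00143, -0.00427, 0.0004]
[0.00184, -0.0041, 0.0004]
[0.00225, -0.0039, 0.0004]
[0.00262, -0.00366, 0.0004]
[0.00298, -0.00338, 0.0004]
[0.0033, -0.00306, 0.0004]
[0.00359, -0.00272, 0.0004]
[0.00384, -0.00235, 0.0004]
[0.00405, -0.00195, 0.0004]
[0.00423, -0.00154, 0.0004]
[0.00436, -0.00111, 0.0004]
```

Call:
{"name": "drive_tool", "arguments": {"increments": [{"dx": 0.0006, "dy": -0.0045, "dz": 0, "wx": 0, "wy": 0, "wz": 0, "claw": 0.005}, {"dx": 0.001, "dy": -0.0044, "dz": 0.0001, "wx": 0, "wy": 0, "wz": 0, "claw": 0.005}, {"dx": 0.0014, "dy": -0.0043, "dz": 0.0003, "wx": 0, "wy": 0, "wz": 0, "claw": 0.005}, {"dx": 0.0018, "dy": -0.0041, "dz": 0.0004, "wx": 0, "wy": 0, "wz": 0, "claw": 0.005}, {"dx": 0.0022, "dy": -0.0039, "dz": 0.0004, "wx": 0, "wy": 0, "wz": 0, "claw": 0.005}, {"dx": 0.0026, "dy": -0.0037, "dz": 0.0004, "wx": 0, "wy": 0, "wz": 0, "claw": 0.005}, {"dx": 0.003, "dy": -0.0034, "dz": 0.0004, "wx": 0, "wy": 0, "wz": 0, "claw": 0.005}, {"dx": 0.0033, "dy": -0.0031, "dz": 0.0004, "wx": 0, "wy": 0, "wz": 0, "claw": 0.005}, {"dx": 0.0036, "dy": -0.0027, "dz": 0.0004, "wx": 0, "wy": 0, "wz": 0, "claw": 0.005}, {"dx": 0.0038, "dy": -0.0024, "dz": 0.0004, "wx": 0, "wy": 0, "wz": 0, "claw": 0.005}, {"dx": 0, "dy": 0, "dz": 0, "wx": 0, "wy": 0, "wz": 0, "claw": 0.005}]}}

```text
t: 18.8
eef_pos: [0.5367, -0.288, 0.2092]
tool_rot: [0.001, 0.138, 0.99, -0.0]
contact_force: [4.6, 1.7, 1.6]
gripper_width: 0.181
grasp_force: 21.1
```

```bash
python3 look.py
```

```text
c [ 0.5297 -0.2467] rim z 0.1785 spoke phase deg (mod 120) 44.0
18.8 [ 0.5367 -0.288   0.2092] [4.6 1.7 1.6] 21.058951946615707 0.18137792127229616
```

Call:
{"name": "drive_tool", "arguments": {"increments": [{"dx": 0.004, "dy": -0.002, "dz": 0.0003, "wx": 0, "wy": 0, "wz": 0, "claw": 0.005}, {"dx": 0.0042, "dy": -0.0016, "dz": 0.0003, "wx": 0, "wy": 0, "wz": 0, "claw": 0.005}, {"dx": 0, "dy": 0, "dz": 0, "wx": 0, "wy": 0, "wz": 0, "claw": 0.005}, {"dx": -0.0006, "dy": 0.0003, "dz": 0, "wx": 0, "wy": 0, "wz": 0, "claw": 0.005}, {"dx": 0, "dy": 0, "dz": 0, "wx": 0, "wy": 0, "wz": 0, "claw": 0.02}, {"dx": 0, "dy": 0, "dz": 0, "wx": 0, "wy": 0, "wz": 0, "claw": 0.03}, {"dx": 0, "dy": 0, "dz": 0, "wx": 0, "wy": 0, "wz": 0, "claw": 0.045}, {"dx": 0, "dy": 0, "dz": 0, "wx": 0, "wy": 0, "wz": 0, "claw": 0.045}]}}

```text
t: 19.85
eef_pos: [0.5273, -0.2894, 0.2083]
tool_rot: [-0.0, 0.139, 0.99, -0.0]
contact_force: [-0.1, 0.3, -0.0]
gripper_width: 0.53
grasp_force: 0.0
```

```bash
python3 look.py
```

```text
c [ 0.5297 -0.2466] rim z 0.178 spoke phase deg (mod 120) 34.5
19.85 [ 0.5273 -0.2894  0.2083] [-0.1  0.3 -0. ] 0.0 0.5299918750877575
```

Call:
{"name": "drive_tool", "arguments": {"increments": [{"dx": 0, "dy": 0, "dz": -0.015, "wx": 0, "wy": 0, "wz": 0, "claw": 0.05}, {"dx": 0, "dy": 0, "dz": -0.03, "wx": 0, "wy": 0, "wz": 0, "claw": 0.05}, {"dx": 0, "dy": 0, "dz": -0.04, "wx": 0, "wy": 0, "wz": 0, "claw": 0.05}, {"dx": 0, "dy": 0, "dz": -0.02, "wx": 0, "wy": 0, "wz": 0, "claw": 0.05}, {"dx": 0, "dy": 0, "dz": 0, "wx": 0, "wy": 0, "wz": 0, "claw": 0.05}, {"dx": 0, "dy": 0, "dz": 0, "wx": 0, "wy": 0, "wz": 0, "claw": 0.05}]}}

```text
t: 20.65
eef_pos: [0.5273, -0.2889, 0.3129]
tool_rot: [-0.0, 0.138, 0.99, 0.0]
contact_force: [-0.1, 1.1, 0.6]
gripper_width: 0.587
grasp_force: 0.0
```

```bash
python3 look.py; python3 -c "
from station import *
print(hand_in())"
```

```text
c [ 0.5291 -0.2455] rim z 0.178 spoke phase deg (mod 120) 35.6
20.65 [ 0.5273 -0.2889  0.3129] [-0.1  1.1  0.6] 0.0 0.5874530342718227
the job is handed in; nothing more can be done
None
```

I opened the valve to its stop, held it there at about 0.67 Nm, backed it off about 1.56 rad (a quarter turn), released it and raised the hand clear. The job was handed in at about 21 s; no verdict came back. The torque and angle are my own estimates from the force and camera readings.

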